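# Put the mortar set away

## Task

Put the washed mortar set away: hang the steel pestle by its ring on the empty slanted peg of the utensil rack, right onto the peg so that it hangs there freely, and close the red mortar with its bamboo lid, seated fully home with its rim flush all round. Leave the mortar and everything else standing where it is, and do not drop the lid or the pestle.

Things in the scene. Friction and masses are not known exactly. Their poses are not given: they have to be found in the camera images.
- pestle: Steel pestle, 155 mm long, 0.36 kg, lying flat. Origin on its long axis, mid-handle, 13 mm above the counter; x runs from head to ring, z up as it lies. Handle: square bar 18 x 18 mm, x = -30 to +30 mm, flat sides to +-y and +-z. Head: round, 26 mm across, domed, x = -30 to -75 mm. Square collar 26 x 26 mm, x = +30 to +44 mm, then the ring. Balances at about x = -12 mm.
- pestle_eye (a point): Centre of the pestle's hanging ring, 61 mm from the pestle's origin along its +x. The ring is a 6 mm thick round wire loop, 40 mm across outside and 27 mm inside, lying in the pestle's x-y plane (flat while the pestle lies on the counter).
- free_peg: The rack's empty hook, fixed: an 8 mm steel rod that comes 30 mm level out of the upper bar towards the robot, then bends into a straight peg slanting up at 60 degrees above level, with an 11 mm ball end. Origin at the bend, on the rod's axis, 225 mm above the counter; z axis along the slanted peg towards its tip (at z = 75 mm); y level, along the bar. A hung thing settles at the bend.
- peg_tip (a point): The tip of the empty slanted peg, 75 mm from free_peg's origin along its z axis.
- rack: Fixed utensil rack: two level steel bars on two posts 360 mm apart. Origin on the counter below its middle; y along the bars. Upper bar 12 mm thick at 225 mm height with three equal hooks with slanted pegs, 100 mm apart, one of them (any) empty; lower bar 10 mm thick at 105 mm height, 6 mm nearer the robot, stops hung things from swinging through.
- whisk_hook: The peg sleeve that carries a hanging whisk (fixed; origin on the upper bar). The whisk hangs 30 mm in front of the bar, 180 mm down, 44 mm wide.
- skimmer_hook: The peg sleeve that carries a hanging flat skimmer (fixed; origin on the upper bar). The skimmer hangs 30 mm in front of the bar, 184 mm down, 64 mm wide.
- mortar: Red ceramic mortar, an open round bowl 75 mm tall, 98 mm across at the rim and 72 mm at the foot, wall 9 mm, mouth about 79 mm inside, 0.75 kg. Origin at the centre of its underside, z up. Stands on the counter.
- lid: Bamboo lid of the mortar, 0.09 kg. Origin at the centre of its underside, z up. A domed plug 16 mm high (40 mm across below, 72 mm above), a flange 97 mm across from z = 16 to 24 mm, an upright round knob 26 mm thick from z = 24 to 54 mm. Stands on its dome on the counter. Seated, the flange rests on the mortar's rim and the lid's origin is 59 mm above the mortar's.
- jar_a: Bystander: square glass jar with bamboo lid, 64 x 64 x 93 mm, on the counter. Origin at the centre of its underside.
- jar_b: Bystander: a like jar on the counter.
- jar_low: Bystander: a like jar on the low step (50 mm) of the clear acrylic riser.
- jar_high: Bystander: a like jar on the high step (100 mm) of the riser.
- salt_bowl: Bystander: small white bowl, 64 mm across, 30 mm tall. Origin at the centre of its underside.
- tea_tin: Bystander: low round steel tin, 58 mm across, 46 mm tall. Origin at the centre of its underside.

How it is judged:
At the end, for the whole second after the job is handed in: Pestle hangs ring up (within 14 degrees), below 50 mm/s, with the empty peg through its ring, ring centre under 45 mm out along the peg and within 16 mm sideways; lid flange flush on the mortar rim (2.5 mm in height, 7 mm in centre, 3 degrees) and still; mortar upright (contact force between pestle and free_peg above 1 N and x of pestle_eye in the frame of free_peg between -0.022 and 0.022 m and y of pestle_eye in the frame of free_peg between -0.016 and 0.016 m and z of pestle_eye in the frame of free_peg between -0.03 and 0.045 m and angle between pestle's own x axis and vertical below 0.25 rad and linear speed of pestle below 0.05 m/s and horizontal distance between lid and mortar below 0.007 m and z of lid in the frame of mortar between 0.056 and 0.0615 m and angle between the z axis of lid and the z axis of mortar, either way round below 0.05 rad and angle between mortar's own z axis and vertical below 0.08 rad and linear speed of lid below 0.02 m/s); the robot touches nothing.
It fails at once if the lid is dropped or thrown (moves faster than 0.5 m/s while the fingers do not hold it) (linear speed of lid above 0.5 m/s and contact force between the fingers and lid below 0.1 N).
It fails at once if the pestle is dropped or thrown (moves faster than 1.4 m/s while the fingers do not hold it; swinging down on the peg is slower) (linear speed of pestle above 1.4 m/s and contact force between the fingers and pestle below 0.1 N).
It fails at once if the mortar is shifted more than 30 mm or tipped (distance of mortar from where it was at the start of the episode above 0.03 m or angle between mortar's own z axis and vertical above 0.3 rad).
It fails at once if a bystander (jar, salt bowl, tin) is shifted more than 30 mm (distance of any of jar_a, jar_b, jar_low, jar_high, salt_bowl, tea_tin from where it was at the start of the episode above 0.03 m).
It also fails if it takes over 72 s, if anything falls off the work surface, if the arm or the gripper's body presses on something with over 40 N, if the wrist force passes 120 N, or if a joint passes its speed limit or range.

## Robot

A 6-joint arm with a two-finger parallel gripper is mounted at the origin on the work surface. World frame = base frame: x ahead of the robot, y to its left, z up, the work surface at z = 0. Lengths are in m, angles in rad, forces in N, time in s.
With the tool pointing down it reaches from about 0.425 to 0.95 m from the base axis. Payload 3.5 kg.
Tool frame: the origin (TCP) lies midway between the tips of the shut fingers; the grasp point (between the pads) lies 19 mm behind it; z points along the fingers, y is the direction in which the jaws open and shut (so a half turn about z gives the same grasp; the last joint's range is limited). The gripper opens to 85 mm and grips with 20 to 120 N. Pads are 22 mm wide; open, the fingers measure 114 mm over their backs; the gripper's body (76 mm by 85 mm) begins 54 mm behind the grasp point. The pads swing forward as they close: fully open they stand 13 mm farther back than shut.
Start: joints at [-0.15, 0.286, 1.577, -0, 1.279, -0.15], TCP at [0.675, 0, 0.231] pointing down, gripper open.
Joint ranges: [-2.77, 2.77], [-0.9, 2.22], [0.21, 2.48], [-1.53, 4.67], [0.24, 2.81], [-2.84, 2.84]. Speed limits (rad/s): [2.79, 2.79, 3.14, 3.14, 3.14, 3.14].

## Interface

Orientations are given as a unit quaternion [x, y, z, w].
In Python, from plant import * gives the robot as it stands.
- The arm moves only by the shell command python3 -m jog 'ROWS' [FORCE]. ROWS is a JSON object of lists of equal length, an entry for each row: "travel": the shift along the world's x, y, z in mm, a list of three; "dr": the turn, a rotation vector about the world's x, y, z in degrees, a list of three; "jaw": the closure in counts, from 0 (fully open) to 255 (shut). In form: {"travel": [[x, y, z], ...], "dr": [[wx, wy, wz], ...], "jaw": [jaw, ...]}. A call has 1 to 5 rows; each row shifts and turns the commanded pose from where the row before left it; what a row does not reach is not made up. A row lasts 1/12 s, in which the tool goes at most 41.7 mm and 7.16 degrees, less where a joint would pass 70% of its speed; a pose out of reach is approached as far as the arm can. A call is refused whole if a number of a shift passes 41.7 or a number of a turn 7.16, either way. A call with a gripper value outside its range is refused whole. The fingers move at their own pace and stop on an object; FORCE is the grip in N (left out, the last holds). Time passes only in rows, so rows that do not move let the fingers close. It gives the time, the measured TCP pose, the force and the opening at its end, in the units of the state.
- get_state(): the state, without advancing time (a new reading comes with each control period).
- read_camera(name): name is "scene" or "side" or "wrist"; returns the picture (420x560x3 uint8, red, green, blue); there is no depth.
- camera_info(name): a dict with "K" (3x3 intrinsics, pixels), "R" (3x3) and "t" (3): a world point X has camera coordinates R X + t; the wrist camera has in their place "mount" (4x4, takes a point from camera to tool coordinates, whose origin is the TCP and whose axes are the flange's). Camera axes: x right, y down, z forward; pixel columns grow to the right and rows downward; lengths in m; the calibration is good to about 2 mm. A picture is of the moment at which its call begins: read the wrist's pose just before it. camera_info takes no time and is no camera call.
- sign_off(): hands the job in, once; it reports no verdict.
The state is a dict: "time": time; "qpos": joint angles; "dq": joint speeds; "joint_efforts": joint torques, N m; "eef_pos": TCP position; "tcp_rot": TCP orientation; "contact_force": force on the tool from outside, world axes, zero at the start; "wrist_torque": the same for the moment, N m; "opening": opening from 0.0 (shut) to 1.0 (fully open).
Only numpy, scipy, OpenCV 4.12 (cv2) and the standard library are available. Lean on these libraries where they do the work, as an engineer would, in place of code of your own. Each camera call takes 0.05 s, during which the arm holds its last target. There are 200 camera calls.

## Working session

There is one attempt and no reset: what is moved stays moved. The work goes in short steps, Python scripts to look and compute and a shell command to move; the robot and the scene stay as the last step left them, time stands still between calls to the robot, and variables do not carry over. Pictures are saved under pics/ and viewed, about 8 in all and at most 12, crops included, and the job is handed in when it is done.

```bash
mkdir -p pics; ls
python3 - <<'E'
from plant import *
import cv2,numpy as np
s=get_state();print(s['time'],s['eef_pos'],s['tcp_rot'],s['opening'])
for n in ("scene","side","wrist"):
    im=read_camera(n);cv2.imwrite(f"pics/{n}0.png",im[:,:,::-1])
    c=camera_info(n);print(n,{k:np.round(v,4).tolist() for k,v in c.items()})
E
```

```text
pics
0.0 [6.74318444e-01 1.44380139e-04 2.29893438e-01] [ 0.70710153  0.70711096 -0.00072137 -0.00099895] 1.0018536789900452
scene {'K': [[412.1435, 0.0, 277.0923], [0.0, 412.1435, 212.7347], [0.0, 0.0, 1.0]], 'R': [[-0.1255, 0.9921, -0.0059], [0.8281, 0.1014, -0.5513], [-0.5464, -0.0741, -0.8343]], 't': [0.0434, -0.3757, 1.6274]}
side {'K': [[422.8143, 0.0, 282.544], [0.0, 422.8143, 203.7897], [0.0, 0.0, 1.0]], 'R': [[0.975, -0.2223, -0.0017], [-0.1685, -0.734, -0.6579], [0.145, 0.6417, -0.7531]], 't': [-0.5647, 0.2378, 1.0933]}
wrist {'K': [[346.1976, 0.0, 279.4266], [0.0, 346.1976, 205.5032], [0.0, 0.0, 1.0]], 'mount': [[-0.0006, -0.9495, -0.3139, 0.0808], [1.0, -0.0004, -0.0005, 0.0], [0.0003, -0.3139, 0.9495, -0.142], [0.0, 0.0, 0.0, 1.0]]}
```

View pics/scene0.png

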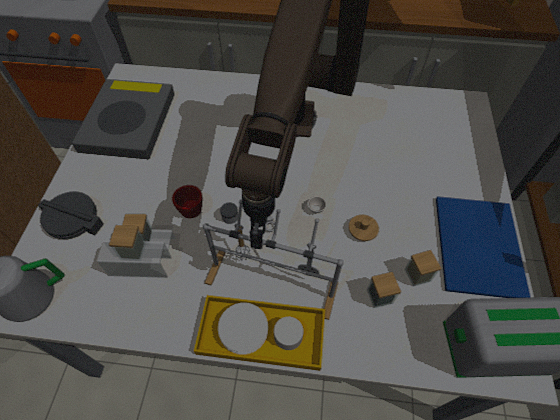

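View pics/side0.png

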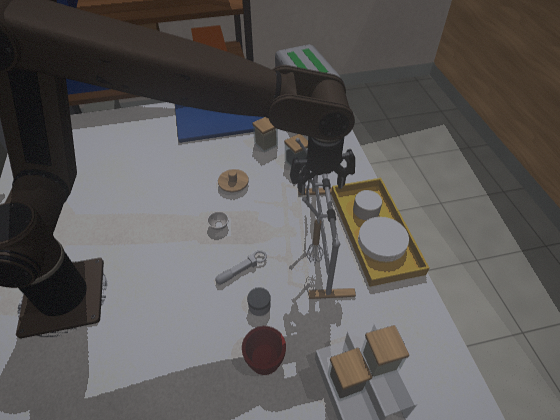

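The side view shows the pestle from about (220,278) to its ring at (262,259), the lid at (233,180) and the mortar at (264,348). The arm hides part of the rack in the scene view, so I'll enlarge crops.

Run:
```python
import cv2
a=cv2.imread("pics/scene0.png");b=cv2.imread("pics/side0.png")
f=lambda i,x0,x1,y0,y1,s:cv2.convertScaleAbs(cv2.resize(i[y0:y1,x0:x1],None,fx=s,fy=s,interpolation=cv2.INTER_CUBIC),alpha=1.6,beta=15)
cv2.imwrite("pics/c1.png",f(a,190,350,180,300,5))
cv2.imwrite("pics/c2.png",f(b,205,365,155,315,3.75)) # 600x600
```

```text
(no output)
```

View pics/c1.png

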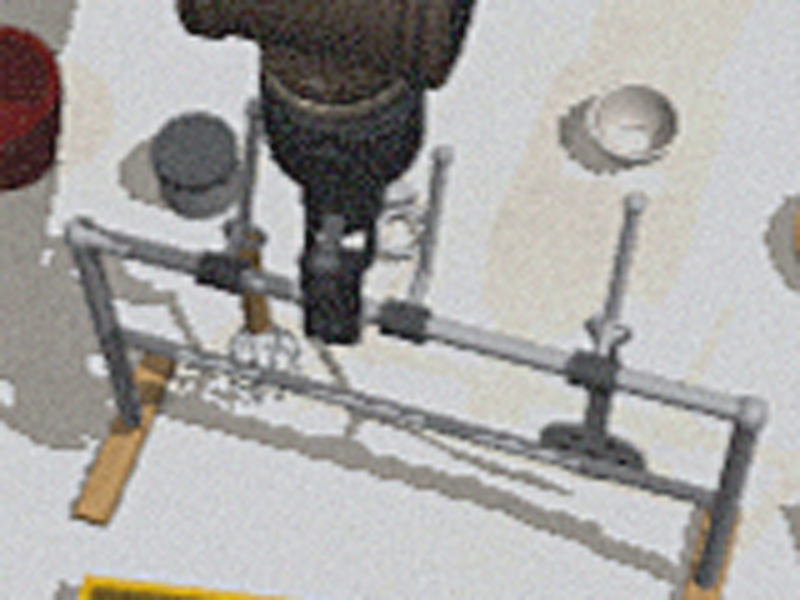

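View pics/c2.png

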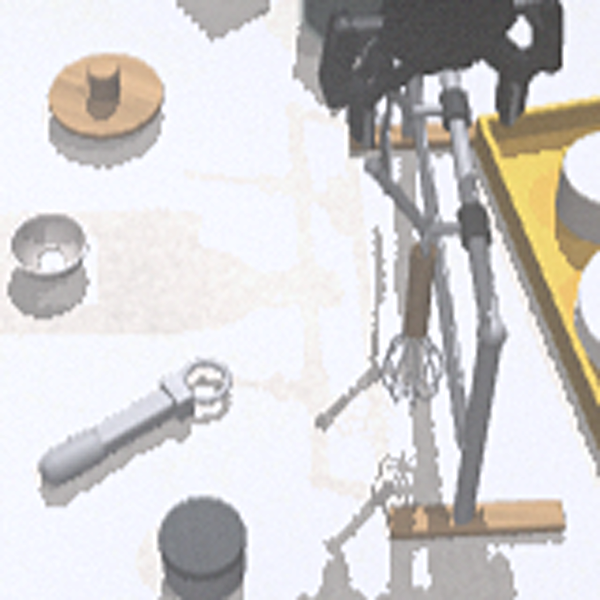

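The middle peg is empty: its tip is near scene (278,211), its sleeve near (271,244). The bar ends are at (207,227) and (340,262). The pestle's head end is at side (217,280) and its ring at (260.5,257). I'll compute positions from these.

```bash
cat > h.py <<'E'
from plant import *
import cv2,numpy as np
from scipy.spatial.transform import Rotation as Rot
def cam(n,s=None):
    c=camera_info(n)
    if n!="wrist": return c["K"],np.array(c["R"]),np.array(c["t"])
    s=s or get_state(); T=np.eye(4);T[:3,:3]=Rot.from_quat(s["tcp_rot"]).as_matrix();T[:3,3]=s["eef_pos"]
    W=np.linalg.inv(T@np.array(c["mount"]));return c["K"],W[:3,:3],W[:3,3]
def proj(C,X):
    K,R,t=C;p=np.array(K)@(R@np.asarray(X)+t);return p[:2]/p[2]
def onz(C,px,z):
    K,R,t=C;d=R.T@np.linalg.solve(K,[px[0],px[1],1]);o=-R.T@t;return o+d*(z-o[2])/d[2]
def tri(Cs,pxs):
    P=[np.array(K)@np.c_[R,t] for K,R,t in Cs]
    X=cv2.triangulatePoints(P[0],P[1],np.float64(pxs[0]),np.float64(pxs[1])).ravel();return X[:3]/X[3]
E
python3 - <<'E'
from h import *
np.set_printoptions(precision=4,suppress=True)
A=cam("scene");B=cam("side")
c1=lambda x,y:(190+x/5,180+y/5); c2=lambda x,y:(205+x/3.75,155+y/3.75)
l=onz(A,c1(85,235),.225);r=onz(A,c1(750,410),.225);print("bar",l,r,np.linalg.norm(r-l),np.degrees(np.arctan2(*(r-l)[:2][::-1])),(l+r)/2)
print("tip",onz(A,c1(442,153),.29),"sleeve",onz(A,c1(407,318),.225), "skim tip",onz(A,c1(634,198),.29),"sl",onz(A,c1(592,368),.225))
print("barend side",onz(B,c2(495,335),.225))
print("head",onz(B,c2(45,470),.013),"eye",onz(B,c2(208,383),.013))
print("lid knob",onz(B,c2(104,68),.054),"scene",onz(A,(364,221),.054),onz(A,(364,228),.024))
print("mortar",onz(B,(264,348),.07),onz(A,(188,200),.07))
E
```

```text
bar [ 0.6666 -0.1443  0.225 ] [0.7264 0.2076 0.225 ] 0.35688798862292753 80.3507180706656 [0.6965 0.0316 0.225 ]
tip [0.6352 0.0417 0.29  ] sleeve [0.6954 0.0308 0.225 ] skim tip [0.6503 0.1393 0.29  ] sl [0.7126 0.1274 0.225 ]
barend side [ 0.6671 -0.1514  0.225 ]
head [ 0.3915 -0.0508  0.013 ] eye [ 0.5163 -0.0048  0.013 ]
lid knob [0.4877 0.2931 0.054 ] scene [0.4851 0.2933 0.054 ] [0.492  0.2985 0.024 ]
mortar [ 0.4738 -0.2796  0.07  ] [ 0.4841 -0.2707  0.07  ]
```

```bash
python3 -m jog '{"travel":[[0,0,40],[0,0,40],[-20,-2,0],[-40,-4,0],[-40,-5,0]],"dr":[[0,0,0],[0,0,0],[0,0,6],[0,0,6.5],[0,0,6.5]],"jaw":[0,0,0,0,0]}'
python3 -m jog '{"travel":[[-40,-5,0],[-40,-5,0],[-35,-5,0],[-10,-3,-30],[0,0,-30]],"dr":[[0,0,6.5],[0,0,6.5],[0,0,6.5],[0,0,6.5],[0,0,6.5]],"jaw":[0,0,0,0,0]}'
python3 -m jog '{"travel":[[0,0,-30],[0,0,-10],[0,0,0],[0,0,0],[0,0,0]],"dr":[[0,0,6.5],[0,0,6.5],[0,0,6.5],[0,0,6.5],[0,0,6.5]],"jaw":[0,0,0,0,0]}'
python3 -m jog '{"travel":[[0,0,0],[0,0,0],[0,0,0],[0,0,0],[0,0,0]],"dr":[[0,0,6.5],[0,0,6.5],[0,0,6.5],[0,0,6.5],[0,0,0]],"jaw":[0,0,0,0,0]}'
python3 -m jog '{"travel":[[0,0,0],[0,0,0]],"dr":[[0,0,0],[0,0,0]],"jaw":[0,0,0]}' ; python3 -m jog '{"travel":[[0,0,0],[0,0,0]],"dr":[[0,0,0],[0,0,0]],"jaw":[0,0]}'
python3 - <<'E'
from h import *
np.set_printoptions(precision=4,suppress=True)
s=get_state();print(s)
im=read_camera("wrist")[:,:,::-1];cv2.imwrite("pics/w1raw.png",im)
cv2.imwrite("pics/w1.png",cv2.resize(im,(800,600),interpolation=cv2.INTER_CUBIC))
C=cam("wrist",s)
print(Rot.from_quat(s["tcp_rot"]).as_matrix())
for X in ([.5163,-.0048,.013],[.3915,-.0508,.013],[.666,.036,.225],[.629,.042,.29]): print(proj(C,X)*np.array([800/560,600/420]))
E
```

```text
time: 0.57
eef_pos: [0.5744, -0.011, 0.3116]
tcp_rot: [0.578, 0.816, 0.0, 0.0]
contact_force: [-0.7, -0.4, -0.3]
opening: 1.002
time: 0.98
eef_pos: [0.4492, -0.0295, 0.2532]
tcp_rot: [0.327, 0.945, -0.0, 0.003]
contact_force: [1.0, -1.3, -0.5]
opening: 1.0
time: 1.4
eef_pos: [0.4494, -0.0289, 0.2105]
tcp_rot: [0.05, 0.999, 0.0, -0.001]
contact_force: [0.8, 0.9, 1.0]
opening: 1.0
time: 1.82
eef_pos: [0.4497, -0.0289, 0.211]
tcp_rot: [-0.175, 0.985, 0.0, -0.0]
contact_force: [-0.2, 0.0, -0.4]
opening: 1.001
time: 1.98
eef_pos: [0.4499, -0.0289, 0.2112]
tcp_rot: [-0.172, 0.985, 0.0, -0.0]
contact_force: [0.1, -0.1, 0.0]
opening: 1.003
{'time': 1.9833, 'qpos': array([-0.2899, -0.21  ,  2.1259,  0.    ,  1.2259, -2.2074]), 'dq': array([-0.0011,  0.0005, -0.0012,  0.0004, -0.0005, -0.0097]), 'joint_efforts': array([ -0.0004, -20.386 , -28.7102,  -0.0003,   0.001 ,   0.0029]), 'eef_pos': array([ 0.4499, -0.0289,  0.2112]), 'tcp_rot': array([-0.1725,  0.985 ,  0.0001, -0.0001]), 'contact_force': array([ 0.0675, -0.1326,  0.0383]), 'wrist_torque': array([0.0074, 0.0219, 0.0049]), 'opening': 1.0027349587839987}
[[-0.9405 -0.3397 -0.0002]
 [-0.3397  0.9405  0.0001]
 [ 0.0002  0.0001 -1.    ]]
[399.1734 342.9534]
[397.7625 159.1891]
[371.0266 862.594 ]
[ 418.9593 1107.5039]$.jaw: bad value
```

View pics/w1.png

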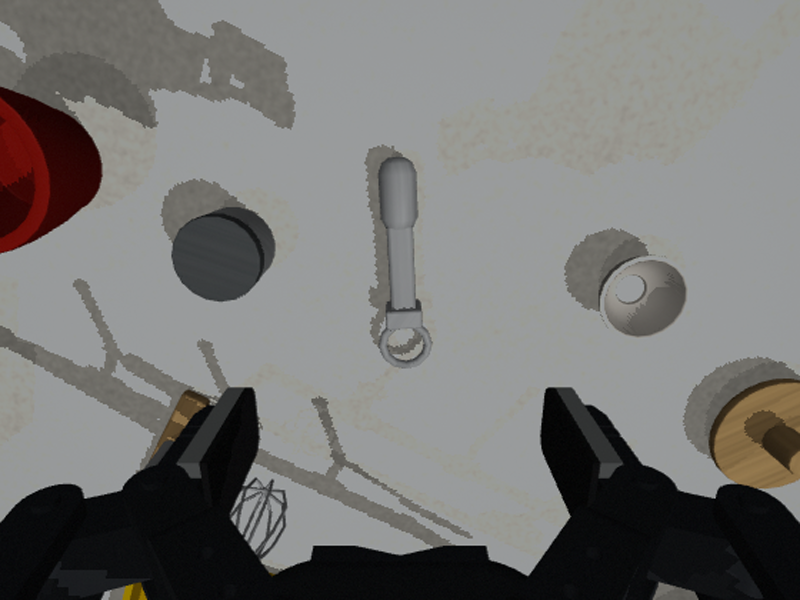

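The wrist view shows the pestle's head tip at (398,157), its collar at (403,314) and the ring centre at (405,344). The mortar is at left and the lid at right.

Run:
```python
from h import *
np.set_printoptions(precision=4,suppress=True)
C=cam("wrist");f=lambda x,y,z:onz(C,(x*.7,y*.7),z)
e=f(405.5,344,.013);h=f(398,157,.013);m=f(402,265,.022)
print(e,h,np.linalg.norm(e-h),np.degrees(np.arctan2(*(e-h)[:2][::-1])),m)
u=(e-h)/np.linalg.norm(e-h);o=e-.061*u;print("origin",o,"grasp",o-.012*u, "tool yaw y",)
```

```text
[ 0.5155 -0.      0.013 ] [ 0.3902 -0.0512  0.013 ] 0.13538958442160368 22.19232733281154 [ 0.4567 -0.0242  0.022 ]
origin [ 0.4591 -0.0231  0.013 ] grasp [ 0.4479 -0.0276  0.013 ] tool yaw y
```

```bash
python3 -m jog '{"travel":[[-1,1,-40],[0,0,-40],[0,0,-40],[0,0,-35],[0,0,-25]],"dr":[[0,0,1.5],[0,0,0],[0,0,0],[0,0,0],[0,0,0]],"jaw":[0,0,0,0,0]}' 100
python3 -m jog '{"travel":[[0,0,-17],[0,0,-10],[0,0,0],[0,0,0],[0,0,0]],"dr":[[0,0,0],[0,0,0],[0,0,0],[0,0,0],[0,0,0]],"jaw":[0,0,0,100,130]}'
python3 -m jog '{"travel":[[0,0,0],[0,0,0],[0,0,0],[0,0,0],[0,0,0]],"dr":[[0,0,0],[0,0,0],[0,0,0],[0,0,0],[0,0,0]],"jaw":[160,200,255,255,255]}'
python3 -m jog '{"travel":[[0,0,0],[0,0,0],[0,0,0],[0,0,0],[0,0,0]],"dr":[[0,0,0],[0,0,0],[0,0,0],[0,0,0],[0,0,0]],"jaw":[255,255,255,255,255]}'
```

```text
time: 2.45
eef_pos: [0.447, -0.0274, 0.0282]
tcp_rot: [-0.186, 0.983, 0.001, -0.002]
contact_force: [-0.2, 0.2, -0.4]
opening: 0.999
time: 2.87
eef_pos: [0.4504, -0.0283, 0.0057]
tcp_rot: [-0.186, 0.982, -0.001, 0.001]
contact_force: [-0.3, -0.6, 0.6]
opening: 0.746
time: 3.28
eef_pos: [0.4497, -0.0282, 0.0055]
tcp_rot: [-0.187, 0.982, -0.0, 0.001]
contact_force: [-0.8, -0.3, 6.6]
opening: 0.18
time: 3.7
eef_pos: [0.4497, -0.0282, 0.0055]
tcp_rot: [-0.187, 0.982, -0.0, 0.0]
contact_force: [-1.9, -0.3, 5.3]
opening: 0.181
```

```bash
python3 -m jog '{"travel":[[0,0,15],[0,0,30],[0,0,35],[0,0,40],[0,0,40]],"dr":[[0,0,0],[0,0,0],[0,0,0],[0,0,0],[0,0,0]],"jaw":[255,255,255,255,255]}'
python3 -m jog '{"travel":[[10,10,40],[15,15,40],[20,20,35],[20,20,14],[15,15,0]],"dr":[[0,0,-6.2],[0,0,-6.2],[0,0,-6.2],[0,0,-6.2],[0,0,-6.2]],"jaw":[255,255,255,255,255]}'
python3 -m jog '{"travel":[[9,5,0],[4,0,0],[0,0,0],[0,0,0],[0,0,0]],"dr":[[-1,-5.92,0],[-1,-5.92,0],[-1,-5.92,0],[-1,-5.92,0],[-1,-5.92,0]],"jaw":[255,255,255,255,255]}'
python3 -m jog '{"travel":[[0,0,0],[0,0,0],[0,0,0]],"dr":[[0,0,0],[0,0,0],[0,0,0]],"jaw":[255,255,255]}'
python3 - <<'E'
from h import *
np.set_printoptions(precision=4,suppress=True)
s=get_state();print(s['qpos'],s['eef_pos'],s['opening'],Rot.from_quat(s["tcp_rot"]).as_matrix())
out=[]
for n,(cx,cy) in {"scene":(265,205),"side":(310,205)}.items():
    im=read_camera(n)[:,:,::-1];cv2.imwrite(f"pics/{n}1.png",im)
    out.append(cv2.convertScaleAbs(cv2.resize(im[cy-60:cy+60,cx-40:cx+40],None,fx=5,fy=5,interpolation=cv2.INTER_CUBIC),alpha=1.6,beta=15))
cv2.imwrite("pics/c3.png",np.hstack(out))
E
```

```text
time: 4.12
eef_pos: [0.4472, -0.0274, 0.1643]
tcp_rot: [-0.186, 0.982, 0.001, -0.002]
contact_force: [1.5, -0.1, -3.4]
opening: 0.175
time: 4.53
eef_pos: [0.5288, 0.0504, 0.2918]
tcp_rot: [0.085, 0.996, 0.0, 0.004]
contact_force: [-0.3, -0.6, -3.4]
opening: 0.184
time: 4.95
eef_pos: [0.538, 0.0545, 0.2851]
tcp_rot: [0.08, 0.962, -0.022, 0.258]
contact_force: [-0.5, -0.8, -4.8]
opening: 0.184
time: 5.2
eef_pos: [0.5392, 0.0541, 0.2867]
tcp_rot: [0.08, 0.963, -0.022, 0.257]
contact_force: [0.5, 0.9, -4.1]
opening: 0.184
[-0.063  -0.3205  2.1344 -0.0719  0.8097 -1.432 ] [0.5392 0.0541 0.2867] 0.18357328479306353 [[-0.8552  0.1655  0.4913]
 [ 0.1431  0.9862 -0.0831]
 [-0.4982 -0.0008 -0.867 ]]
```

View pics/c3.png

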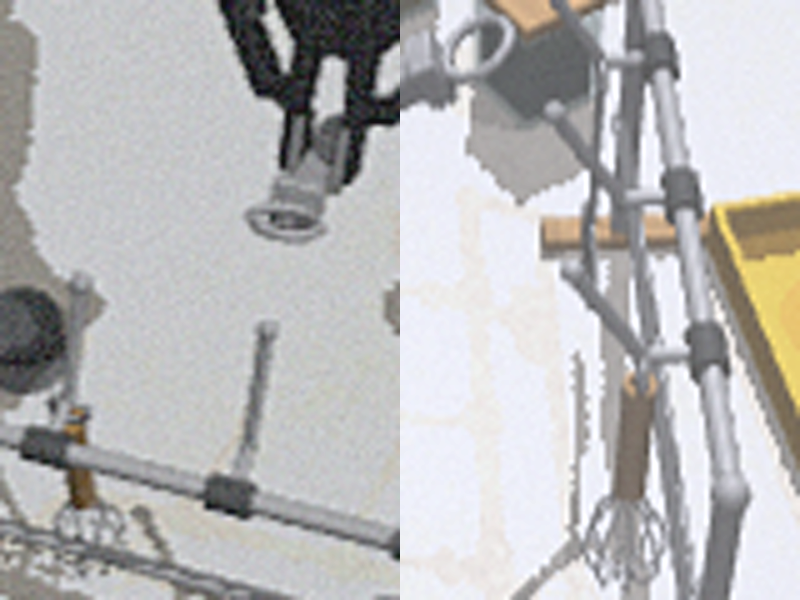

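The pestle is held with its ring above the peg. In the scene crop the ring centre is at (287,221) and the peg tip at (267,327). In the side crop the ring is at (79,47), the tip at (155,110) and the bend at (232,196).

Run:
```python
from h import *
np.set_printoptions(precision=4,suppress=True)
Cs=[cam("scene"),cam("side")]
f=lambda a,b:(np.array([225,145])+np.array(a)/5,np.array([270,145])+np.array(b)/5)
e=tri(Cs,f((287,221),(79,47)));t=tri(Cs,f((267,326),(154,109)));b=tri(Cs,f((242,470),(232,196)))
print("eye",e,"tip",t,"bend",b)
for q,X in (("e",e),("t",t),("b",b)): print(q,[proj(C,X)-p for C,p in zip(Cs,f(*{"e":((287,221),(79,47)),"t":((267,326),(154,109)),"b":((242,470),(232,196))}[q]))])
s=get_state();R=Rot.from_quat(s["tcp_rot"]).as_matrix();print("eye predicted",s['eef_pos']-R[:,0]*.073-R[:,2]*.0075,"u",-R[:,0],"eye in tool",R.T@(e-s['eef_pos']))
d=(t-b)/np.linalg.norm(t-b);print("d",d,np.linalg.norm(t-b),"-z",-R[:,2])
```

```text
eye [0.5971 0.0464 0.3285] tip [0.6326 0.0408 0.2868] bend [0.6761 0.0354 0.2202]
e [array([-0.2759,  0.3137]), array([-0.3419, -0.2653])]
t [array([-0.1845,  0.1976]), array([-0.2214, -0.1634])]
b [array([ 0.7747, -0.778 ]), array([0.9056, 0.618 ])]
eye predicted [0.5987 0.0441 0.3307] u [ 0.8541 -0.1431  0.5   ] eye in tool [-0.0702  0.002  -0.0066]
d [-0.5459  0.0678  0.8351] 0.07969142212848614 -z [-0.493   0.0834  0.866 ]
```

```bash
python3 -m jog '{"travel":[[10,-2,-10],[10,-1,-10],[8,-1,-9],[0,0,0],[0,0,0]],"dr":[[0,0,0],[0,0,0],[0,0,0],[0,0,0],[0,0,0]],"jaw":[255,255,255,255,255]}'
python3 -m jog '{"travel":[[4,-0.6,-6.5],[4,-0.6,-6.5],[4,-0.6,-6.5],[4,-0.6,-6.5],[0,0,0]],"dr":[[0,0,0],[0,0,0],[0,0,0],[0,0,0],[0,0,0]],"jaw":[255,255,255,255,255]}'
python3 - <<'E'
from h import *
s=get_state();print(s['eef_pos'],s['contact_force'])
out=[]
for n,(cx,cy) in {"scene":(270,215),"side":(305,185)}.items():
    im=read_camera(n)[:,:,::-1];cv2.imwrite(f"pics/{n}2.png",im)
    out.append(cv2.convertScaleAbs(cv2.resize(im[cy-40:cy+40,cx-35:cx+35],None,fx=5.7,fy=5.7,interpolation=cv2.INTER_CUBIC),alpha=1.6,beta=15))
cv2.imwrite("pics/c4.png",np.hstack(out))
E
```

```text
time: 5.72
eef_pos: [0.5676, 0.0499, 0.2573]
tcp_rot: [0.08, 0.963, -0.022, 0.257]
contact_force: [0.4, 0.3, -3.2]
opening: 0.181
time: 6.13
eef_pos: [0.5826, 0.0477, 0.2294]
tcp_rot: [0.08, 0.963, -0.022, 0.256]
contact_force: [-0.6, -0.2, -4.4]
opening: 0.183
[0.58262906 0.04765551 0.22939773] [-0.57215807 -0.18262933 -4.36049334]
```

View pics/c4.png

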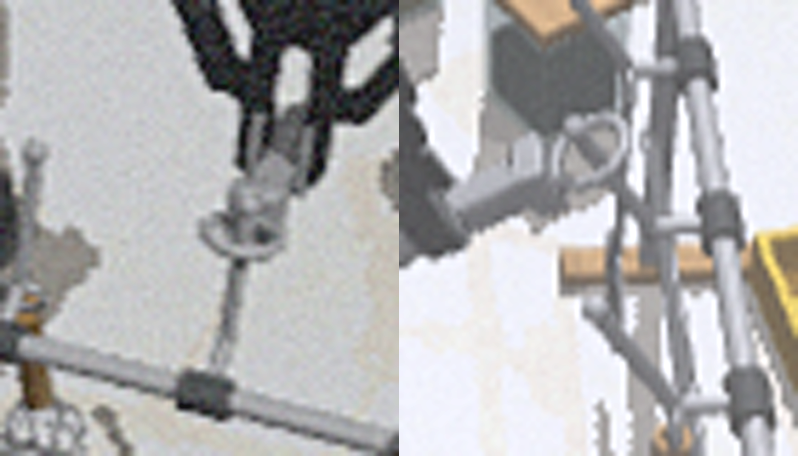

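The peg is through the ring and centred in both views, with no contact load. I'll slide on down.

```bash
python3 -m jog '{"travel":[[4.9,-0.8,-8.7],[4.9,-0.8,-8.7],[4.9,-0.8,-8.7],[4.9,-0.8,-8.7],[0,0,0]],"dr":[[0,0,0],[0,0,0],[0,0,0],[0,0,0],[0,0,0]],"jaw":[255,255,255,255,255]}'
python3 -m jog '{"travel":[[2.5,-0.4,-4.3],[0,0,0],[0,0,0]],"dr":[[0,0,0],[0,0,0],[0,0,0]],"jaw":[255,255,255]}'
python3 - <<'E'
from h import *
np.set_printoptions(precision=2,suppress=True)
s=get_state();R=Rot.from_quat(s["tcp_rot"]).as_matrix();print(s['eef_pos'],s['contact_force'],s['qpos'])
r=-R@np.array([-.0715,0,-.007])
for k in range(8):
    r2=Rot.from_rotvec(np.radians(5)*np.array([-.168,-.986,0])).apply(r);print(k,(r2-r)*1000);r=r2
E
```

```text
time: 6.65
eef_pos: [0.602, 0.0444, 0.1934]
tcp_rot: [0.08, 0.963, -0.022, 0.255]
contact_force: [-1.2, -0.2, -4.1]
opening: 0.183
time: 6.9
eef_pos: [0.6053, 0.0442, 0.1926]
tcp_rot: [0.08, 0.963, -0.022, 0.258]
contact_force: [0.5, -0.3, -4.1]
opening: 0.181
[0.61 0.04 0.19] [ 0.5  -0.35 -4.14] [-0.08 -0.06  2.09 -0.08  0.59 -1.42]
0 [ 3.81 -0.65 -4.93]
1 [ 4.22 -0.72 -4.58]
2 [ 4.6  -0.78 -4.19]
3 [ 4.94 -0.84 -3.76]
4 [ 5.25 -0.89 -3.31]
5 [ 5.51 -0.94 -2.84]
6 [ 5.73 -0.98 -2.34]
7 [ 5.91 -1.01 -1.82]
```

```bash
python3 -m jog '{"travel":[[3.8,-0.65,-4.9],[4.2,-0.7,-4.6],[0,0,0]],"dr":[[-0.84,-4.93,0],[-0.84,-4.93,0],[0,0,0]],"jaw":[255,255,255]}'
python3 -m jog '{"travel":[[4.6,-0.8,-4.2],[4.9,-0.8,-3.8],[0,0,0]],"dr":[[-0.84,-4.93,0],[-0.84,-4.93,0],[0,0,0]],"jaw":[255,255,255]}'
python3 -c "
from h import *
s=get_state();print(s['qpos'],s['contact_force'],Rot.from_quat(s['tcp_rot']).as_matrix())"
```

```text
time: 7.15
eef_pos: [0.6102, 0.0433, 0.1795]
tcp_rot: [0.078, 0.937, -0.029, 0.338]
contact_force: [-0.5, -0.3, -6.1]
opening: 0.18
time: 7.4
eef_pos: [0.6187, 0.049, 0.1899]
tcp_rot: [0.079, 0.916, -0.042, 0.391]
contact_force: [0.3, 0.2, -2.6]
opening: 0.186
[-0.03868367 -0.08407577  2.21096931 -0.49305375  0.23956714 -1.00311623] [ 0.32361738  0.17360846 -2.55913653] [[-0.68129164  0.17875415  0.70985115]
 [ 0.11238683  0.98377148 -0.13986738]
 [-0.72333319 -0.01551255 -0.6903249 ]]
```

```bash
python3 -m jog '{"travel":[[-4.4,-3,4],[0,0,0],[0,0,0]],"dr":[[0.84,4.93,0],[0,0,0],[0,0,0]],"jaw":[255,255,255]}'
python3 -m jog '{"travel":[[4,-0.8,-7],[0,0,0],[0,0,0]],"dr":[[0.34,1.97,0],[0,0,0],[0,0,0]],"jaw":[255,255,255]}'
python3 - <<'E'
from h import *
np.set_printoptions(precision=4,suppress=True)
s=get_state();R=Rot.from_quat(s['tcp_rot']).as_matrix();print(s['qpos'],s['contact_force'],s['wrist_torque'],R);print(s['eef_pos']+R@[-.0715,0,-.007])
E
```

```text
time: 7.65
eef_pos: [0.6167, 0.0448, 0.1952]
tcp_rot: [0.082, 0.929, -0.04, 0.359]
contact_force: [0.5, 0.5, -3.8]
opening: 0.186
time: 7.9
eef_pos: [0.6194, 0.0441, 0.1856]
tcp_rot: [0.082, 0.936, -0.039, 0.341]
contact_force: [0.1, -0.3, -4.4]
opening: 0.177
[-0.0533 -0.0608  2.1598 -0.2751  0.3597 -1.2258] [ 0.0776 -0.3005 -4.3694] [ 0.1647  0.7185 -0.0089] [[-0.7539  0.1802  0.6317]
 [ 0.1266  0.9835 -0.1295]
 [-0.6446 -0.0177 -0.7643]]
[0.6689 0.036  0.2371]
```

```bash
python3 -m jog '{"travel":[[0,0,-5],[0,0,0],[0,0,0]],"dr":[[0,0,0],[0,0,0],[0,0,0]],"jaw":[255,255,255]}' 20
python3 -m jog '{"travel":[[0,0,0],[0,0,0],[0,0,0],[0,0,0],[0,0,0]],"dr":[[0,0,0],[0,0,0],[0,0,0],[0,0,0],[0,0,0]],"jaw":[225,195,165,100,60]}' 20
python3 - <<'E'
from h import *
s=get_state();print(s['eef_pos'],s['contact_force'],s['opening'])
out=[]
for n,(cx,cy) in {"scene":(270,225),"side":(305,190)}.items():
    im=read_camera(n)[:,:,::-1];cv2.imwrite(f"pics/{n}3.png",im)
    out.append(cv2.convertScaleAbs(cv2.resize(im[cy-50:cy+50,cx-35:cx+35],None,fx=5.7,fy=5.7,interpolation=cv2.INTER_CUBIC),alpha=1.6,beta=15))
cv2.imwrite("pics/c5.png",np.hstack(out))
E
```

```text
time: 8.15
eef_pos: [0.6184, 0.0444, 0.1797]
tcp_rot: [0.082, 0.936, -0.039, 0.34]
contact_force: [-0.0, -0.4, -4.7]
opening: 0.183
time: 8.57
eef_pos: [0.6201, 0.0444, 0.1823]
tcp_rot: [0.082, 0.935, -0.039, 0.342]
contact_force: [-0.1, 1.1, 0.4]
opening: 0.627
[0.6201049  0.04438293 0.18232058] [-0.0632349   1.05895352  0.44562419] 0.6266133293615033
```

View pics/c5.png

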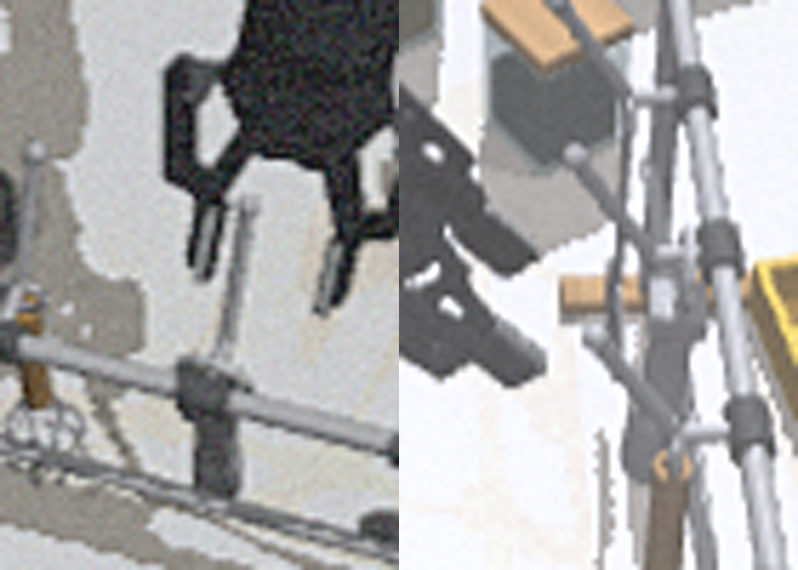

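The pestle is on the peg and hanging down. I'll back away, level the tool and look at the lid.

```bash
python3 -m jog '{"travel":[[-10,2,12],[-19,4,23],[-19,4,23],[-19,4,15],[-10,0,10]],"dr":[[0,0,0],[0,0,0],[0,0,0],[0,0,0],[0.5,3,0]],"jaw":[0,0,0,0,0]}'
python3 -m jog '{"travel":[[-10,20,0],[-10,35,0],[-10,40,0],[-5,40,0],[-5,35,-20]],"dr":[[1,6,0],[1,6,0],[1,6,0],[1,6,0],[1,6,0]],"jaw":[0,0,0,0,0]}'
python3 -m jog '{"travel":[[0,30,-20],[0,15,-10],[0,0,0],[0,0,0],[0,0,0]],"dr":[[1,6,0],[0.8,4,0],[0,0,0],[0,0,0],[0,0,0]],"jaw":[0,0,0,0,0]}'
python3 - <<'E'
from h import *
np.set_printoptions(precision=4,suppress=True)
s=get_state();print(s['eef_pos'],s['qpos'],Rot.from_quat(s['tcp_rot']).as_matrix())
im=read_camera("wrist")[:,:,::-1];cv2.imwrite("pics/w2raw.png",im)
a=cv2.resize(im,(400,300),interpolation=cv2.INTER_AREA)
im=read_camera("side")[:,:,::-1];cv2.imwrite("pics/side4.png",im)
b=cv2.resize(im[140:240,270:370],(400,400),interpolation=cv2.INTER_CUBIC)
m=cv2.resize(im[310:390,215:315],(400,320),interpolation=cv2.INTER_CUBIC)
sc=read_camera("scene")[:,:,::-1];cv2.imwrite("pics/scene4.png",sc)
n=cv2.resize(sc[170:230,150:230],(400,280) if 0 else (373,280),interpolation=cv2.INTER_CUBIC)
o=np.zeros((600,800,3),np.uint8);o[:300,:400]=a;o[300:580,:373]=n;o[:400,400:]=cv2.convertScaleAbs(b,alpha=1.5);o[400:,400:]=cv2.convertScaleAbs(m,alpha=1.5)[:200]
cv2.imwrite("pics/c6.png",o)
E
```

```text
time: 9.08
eef_pos: [0.5399, 0.0592, 0.2642]
tcp_rot: [0.082, 0.945, -0.037, 0.315]
contact_force: [-0.3, 0.1, 0.2]
opening: 0.999
time: 9.5
eef_pos: [0.5045, 0.2316, 0.25]
tcp_rot: [0.083, 0.995, -0.014, 0.06]
contact_force: [1.0, 0.4, 1.2]
opening: 1.0
time: 9.92
eef_pos: [0.5023, 0.2729, 0.2142]
tcp_rot: [0.083, 0.996, -0.008, -0.031]
contact_force: [-0.7, -0.3, -0.5]
opening: 1.002
[0.5023 0.2729 0.2142] [ 0.3163  0.1087  1.816   0.0093  1.2799 -1.0921] [[-0.9845  0.1639 -0.0625]
 [ 0.1649  0.9862 -0.0111]
 [ 0.0598 -0.0213 -0.998 ]]
```

View pics/c6.png

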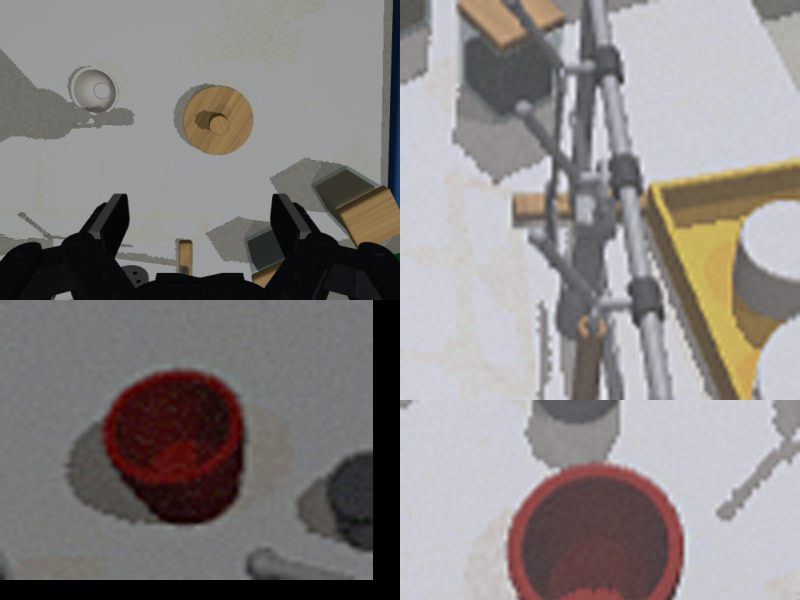

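The pestle hangs at the level rod. In the raw wrist image the lid's knob top is at about (308,175) and its flange centre at about (305,168).

Run:
```python
from h import *
np.set_printoptions(precision=4,suppress=True)
C=cam("wrist");print("knob",onz(C,(308,175.5),.054),"flange",onz(C,(305,168),.024))
im=cv2.imread("pics/w2raw.png")
hsv=cv2.cvtColor(im,cv2.COLOR_BGR2HSV);m=cv2.inRange(hsv,(8,70,60),(30,255,255))[:240,230:380]
n,l,st,ce=cv2.connectedComponentsWithStats(m);k=1+st[1:,4].argmax();print(st[k],ce[k])
cs,_=cv2.findContours((l==k).astype(np.uint8),cv2.RETR_EXTERNAL,cv2.CHAIN_APPROX_NONE)
h=cv2.convexHull(max(cs,key=len))+np.array([230,0]);e=cv2.fitEllipse(h);print(e,onz(C,e[0],.022))
A=cam("scene");B=cam("side")
print("mortar",onz(A,(187.5,197.2),.075))
for nme,Cc in (("scene4",A),("side4",B)):
    i=cv2.cvtColor(cv2.imread(f"pics/{nme}.png"),cv2.COLOR_BGR2HSV)
    r=((i[...,0]<6)|(i[...,0]>172))&(i[...,1]>110)&(i[...,2]>30)
    n,l,st,ce=cv2.connectedComponentsWithStats(r.astype(np.uint8));
    for k in range(1,n):
        if st[k,4]>250:print(nme,st[k],ce[k],onz(Cc,ce[k],.05))
```

```text
knob [0.488  0.2979 0.054 ] flange [0.4857 0.2971 0.024 ]
[  26  120   99   97 7402] [ 74.9804 168.2332]
((304.9791564941406, 168.19821166992188), (96.35416412353516, 98.4466552734375), 60.832611083984375) [0.4862 0.2971 0.022 ]
mortar [ 0.4768 -0.2732  0.075 ]
scene4 [172 185  30  32 617] [187.4263 199.3371] [ 0.4683 -0.2804  0.05  ]
side4 [242 326  44  43 492] [263.4654 351.7358] [ 0.4719 -0.2795  0.05  ]
```

```bash
python3 -m jog '{"travel":[[-8,12,-20],[-7,11.5,-40],[0,0,-40],[0,0,-30],[0,0,-20]],"dr":[[0.6,-3.6,0],[0,0,0],[0,0,0],[0,0,0],[0,0,0]],"jaw":[0,0,0,0,0]}' 40
python3 -m jog '{"travel":[[0,0,-20],[0,0,-12],[0,0,0],[0,0,0],[0,0,0]],"dr":[[0,0,0],[0,0,0],[0,0,0],[0,0,0],[0,0,0]],"jaw":[0,0,0,0,0]}'
python3 -c "
from h import *
s=get_state();print(s['eef_pos'],s['contact_force'],Rot.from_quat(s['tcp_rot']).as_matrix().round(3))"
```

```text
time: 10.48
eef_pos: [0.4851, 0.2956, 0.0617]
tcp_rot: [0.083, 0.997, -0.001, -0.002]
contact_force: [0.6, -0.1, 0.3]
opening: 0.999
time: 10.9
eef_pos: [0.4885, 0.297, 0.0341]
tcp_rot: [0.083, 0.997, 0.001, 0.001]
contact_force: [-0.6, -0.5, 0.3]
opening: 1.001
[0.48851313 0.29703717 0.03408038] [-0.60913814 -0.46756619  0.25097087] [[-0.986  0.165  0.002]
 [ 0.165  0.986  0.001]
 [-0.001  0.001 -1.   ]]
```

```bash
python3 -m jog '{"travel":[[0,0,-3],[0,0,0],[0,0,0],[0,0,0],[0,0,0]],"dr":[[0,0,0],[0,0,0],[0,0,0],[0,0,0],[0,0,0]],"jaw":[40,80,110,130,145]}' 40
python3 -m jog '{"travel":[[0,0,0],[0,0,0],[0,0,0],[0,0,0],[0,0,0]],"dr":[[0,0,0],[0,0,0],[0,0,0],[0,0,0],[0,0,0]],"jaw":[155,165,180,200,255]}'
python3 -m jog '{"travel":[[0,0,0],[0,0,0],[0,0,5],[0,0,10],[0,0,20]],"dr":[[0,0,0],[0,0,0],[0,0,0],[0,0,0],[0,0,0]],"jaw":[255,255,255,255,255]}'
python3 -m jog '{"travel":[[0,0,40],[0,0,40],[0,0,30],[0,0,0],[0,0,0]],"dr":[[0,0,0],[0,0,0],[0,0,0],[0,0,0],[0,0,0]],"jaw":[255,255,255,255,255]}'
```

```text
time: 11.32
eef_pos: [0.4873, 0.2968, 0.0295]
tcp_rot: [0.082, 0.997, -0.0, -0.001]
contact_force: [1.0, -0.7, 0.7]
opening: 0.432
time: 11.73
eef_pos: [0.4874, 0.2968, 0.0294]
tcp_rot: [0.082, 0.997, -0.0, -0.001]
contact_force: [1.2, -0.1, 1.2]
opening: 0.285
time: 12.15
eef_pos: [0.4851, 0.2959, 0.0623]
tcp_rot: [0.083, 0.997, -0.001, -0.003]
contact_force: [-0.7, 0.2, -0.7]
opening: 0.29
time: 12.57
eef_pos: [0.4887, 0.2974, 0.1778]
tcp_rot: [0.082, 0.997, 0.001, 0.002]
contact_force: [-0.7, -0.5, -1.8]
opening: 0.286
```

```bash
python3 -m jog '{"travel":[[0,-15,10],[0,-30,10],[0,-40,10],[0,-40,10],[0,-40,0]],"dr":[[0,0,0],[0,0,0],[0,0,0],[0,0,0],[0,0,0]],"jaw":[255,255,255,255,255]}'
python3 -m jog '{"travel":[[0,-40,0],[0,-40,0],[0,-40,0],[0,-40,0],[0,-40,0]],"dr":[[0,0,0],[0,0,0],[0,0,0],[0,0,0],[0,0,0]],"jaw":[255,255,255,255,255]}'
python3 -m jog '{"travel":[[0,-30,0],[0,-20,0],[0,-10,0],[0,0,0],[0,0,0]],"dr":[[0,0,0],[0,0,0],[0,0,0],[0,0,0],[0,0,0]],"jaw":[255,255,255,255,255]}'
python3 - <<'E'
from h import *
np.set_printoptions(precision=4,suppress=True)
s=get_state();print(s['eef_pos'],Rot.from_quat(s['tcp_rot']).as_matrix())
im=read_camera("wrist")[:,:,::-1];cv2.imwrite("pics/w3raw.png",im)
cv2.imwrite("pics/w3.png",cv2.resize(cv2.convertScaleAbs(im,alpha=1.4),(800,600),interpolation=cv2.INTER_CUBIC))
print("pred rim centre",proj(cam("wrist",s),[.475,-.276,.075])/.7)
E
```

```text
time: 12.98
eef_pos: [0.4868, 0.1305, 0.2145]
tcp_rot: [0.082, 0.997, -0.0, -0.001]
contact_force: [1.2, -0.3, -0.9]
opening: 0.284
time: 13.4
eef_pos: [0.4855, -0.0697, 0.2122]
tcp_rot: [0.082, 0.997, 0.0, -0.002]
contact_force: [1.0, -1.2, -1.1]
opening: 0.29
time: 13.82
eef_pos: [0.4865, -0.1276, 0.2129]
tcp_rot: [0.083, 0.997, 0.001, -0.002]
contact_force: [-0.9, 0.5, -1.3]
opening: 0.288
[ 0.4865 -0.1276  0.2129] [[-0.9863  0.1651 -0.0038]
 [ 0.1651  0.9863  0.0016]
 [ 0.004   0.0009 -1.    ]]
pred rim centre [150.4067 296.8194]
```

View pics/w3.png

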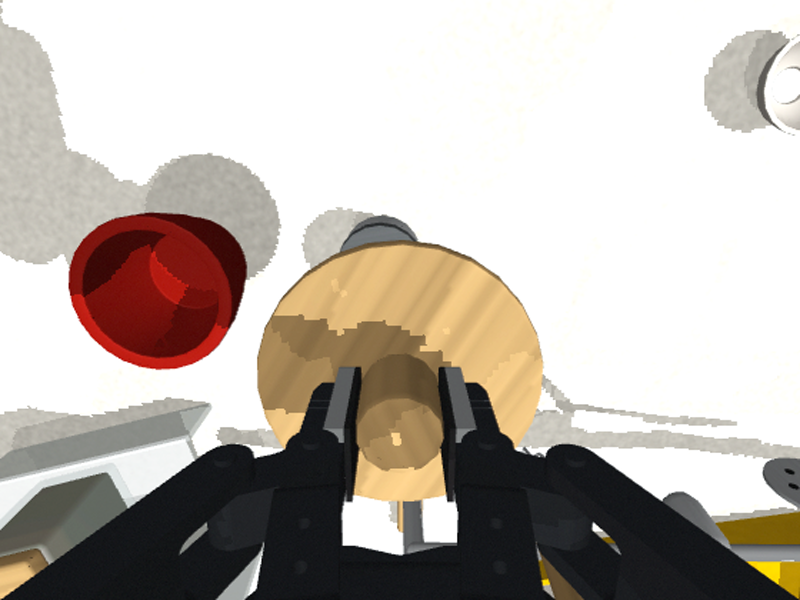

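The mortar's rim ellipse runs from x 69 to 233 and y 213 to 369. The lid flange is gripped level, x 257 to 543, with its top edge at y 242. I'll fit circles to both.

Run:
```python
from h import *
from scipy.optimize import least_squares
np.set_printoptions(precision=4,suppress=True)
s=get_state();C=cam("wrist",s);th=np.linspace(0,2*np.pi,180)
def ext(x,y,z,r):
    p=np.array([proj(C,[x+r*np.cos(t),y+r*np.sin(t),z]) for t in th])/.7
    return np.r_[p.min(0),p.max(0)]
m=least_squares(lambda v:ext(v[0],v[1],.075,.049)-[69,213,233,369],[.475,-.276]);print("mortar",m.x,m.fun)
z=s['eef_pos'][2]-.0055
l=least_squares(lambda v:(ext(v[0],v[1],z,.0485)-[257,242,543,0])[:3],s['eef_pos'][:2]);print("lid",l.x,l.fun)
print("move mm",(m.x-l.x)*1000)
```

```text
mortar [ 0.4747 -0.2747] [-1.1912 -0.079   1.2102  0.2434]
lid [ 0.487  -0.1267] [-2.6381  0.4497  2.6361]
move mm [ -12.3804 -147.9371]
```

```bash
python3 -m jog '{"travel":[[-3,-36,0],[-3,-40,0],[-3,-40,0],[-3,-32,0],[0,0,0]],"dr":[[0,0,0],[0,0,0],[0,0,0],[0,0,0],[0,0,0]],"jaw":[255,255,255,255,255]}'
python3 -m jog '{"travel":[[0,0,-30],[0,0,-35],[0,0,-20],[0,0,0],[0,0,0]],"dr":[[0,0,0],[0,0,0],[0,0,0],[0,0,0],[0,0,0]],"jaw":[255,255,255,255,255]}'
python3 - <<'E'
from h import *
np.set_printoptions(precision=4,suppress=True)
s=get_state();print(s['eef_pos'],s['contact_force'],Rot.from_quat(s['tcp_rot']).as_matrix())
E
```

```text
time: 14.28
eef_pos: [0.4752, -0.2796, 0.2142]
tcp_rot: [0.084, 0.996, -0.001, -0.001]
contact_force: [-0.5, 0.8, -1.2]
opening: 0.288
time: 14.7
eef_pos: [0.4749, -0.274, 0.1279]
tcp_rot: [0.081, 0.997, 0.001, -0.002]
contact_force: [0.0, -0.3, -1.1]
opening: 0.287
[ 0.4749 -0.274   0.1279] [ 0.0246 -0.2873 -1.1183] [[-0.9867  0.1623 -0.0041]
 [ 0.1623  0.9867  0.0024]
 [ 0.0045  0.0017 -1.    ]]
```

```bash
python3 -m jog '{"travel":[[-0.5,-1.5,-8],[0,0,-8],[0,0,-8],[0,0,-4],[0,0,0]],"dr":[[0,0,0],[0,0,0],[0,0,0],[0,0,0],[0,0,0]],"jaw":[255,255,255,255,255]}'
python3 -m jog '{"travel":[[0,0,-4],[0,0,-3],[0,0,-1],[0,0,0],[0,0,0]],"dr":[[0,0,0],[0,0,0],[0,0,0],[0,0,0],[0,0,0]],"jaw":[255,255,255,255,255]}'
```

```text
time: 15.12
eef_pos: [0.4741, -0.2773, 0.1001]
tcp_rot: [0.082, 0.997, 0.0, -0.002]
contact_force: [0.3, 0.0, -1.3]
opening: 0.289
time: 15.53
eef_pos: [0.4747, -0.2779, 0.0932]
tcp_rot: [0.083, 0.997, -0.0, -0.001]
contact_force: [0.8, -0.2, -0.8]
opening: 0.288
```

```bash
python3 -m jog '{"travel":[[0,1.5,-2],[0,0,-1],[0,0,0],[0,0,0]],"dr":[[0,0,0],[0,0,0],[0,0,0],[0,0,0]],"jaw":[255,255,255,255]}'
python3 -m jog '{"travel":[[0,0,-1],[0,0,0],[0,0,0]],"dr":[[0,0,0],[0,0,0],[0,0,0]],"jaw":[255,255,255]}'
python3 -m jog '{"travel":[[0,0,-1],[0,0,0],[0,0,0]],"dr":[[0,0,0],[0,0,0],[0,0,0]],"jaw":[255,255,255]}'
```

```text
time: 15.87
eef_pos: [0.4747, -0.2762, 0.0901]
tcp_rot: [0.082, 0.997, -0.0, -0.001]
contact_force: [-0.2, -0.4, -1.1]
opening: 0.287
time: 16.12
eef_pos: [0.4747, -0.2763, 0.0891]
tcp_rot: [0.082, 0.997, -0.0, -0.001]
contact_force: [-0.3, 0.1, 0.8]
opening: 0.288
time: 16.37
eef_pos: [0.4748, -0.2764, 0.0889]
tcp_rot: [0.082, 0.997, -0.0, -0.001]
contact_force: [-2.6, 0.9, 4.6]
opening: 0.288
```

Contact came at TCP z 0.0889, where a flush lid was expected at 0.0885. I'll release, lift off and check.

```bash
python3 -m jog '{"travel":[[0,0,0],[0,0,0],[0,0,0],[0,0,0],[0,0,0]],"dr":[[0,0,0],[0,0,0],[0,0,0],[0,0,0],[0,0,0]],"jaw":[200,150,100,50,0]}' 20
python3 -m jog '{"travel":[[0,0,0],[0,0,0],[0,0,15],[0,0,30],[0,0,40]],"dr":[[0,0,0],[0,0,0],[0,0,0],[0,0,0],[0,0,0]],"jaw":[0,0,0,0,0]}'
python3 -m jog '{"travel":[[0,20,30],[0,40,20],[0,40,0],[0,40,0],[0,10,0]],"dr":[[0,0,0],[0,0,0],[0,0,0],[0,0,0],[0,0,0]],"jaw":[0,0,0,0,0]}'
python3 -m jog '{"travel":[[0,0,0],[0,0,0],[0,0,0]],"dr":[[0,0,0],[0,0,0],[0,0,0]],"jaw":[0,0,0]}'
python3 - <<'E'
from h import *
np.set_printoptions(precision=4,suppress=True)
s=get_state();C=cam("wrist",s);print(s['eef_pos'],s['contact_force'])
w=read_camera("wrist")[:,:,::-1];S=read_camera("side")[:,:,::-1];A=read_camera("scene")[:,:,::-1]
for n,i in (("w5",w),("s5",S),("a5",A)): cv2.imwrite(f"pics/{n}.png",i)
o=np.zeros((600,800,3),np.uint8)
p=proj(C,[.4747,-.2747,.08]).astype(int);print(p);x0=max(p[0]-75,0);y0=max(p[1]-60,0)
R=lambda i,x,y,w,h,f:cv2.convertScaleAbs(cv2.resize(i[y:y+h,x:x+w],(int(w*f),int(h*f)),interpolation=cv2.INTER_CUBIC),alpha=1.4)
t=R(w,x0,y0,150,112,400/150)[:300,:400];o[:t.shape[0],:t.shape[1]]=t;print(x0,y0)
o[:300,400:]=R(S,214,315,100,75,4);o[300:,:400]=R(A,225,190,100,75,4);o[300:,400:]=R(S,270,155,100,75,4)
cv2.imwrite("pics/c7.png",o)
E
```

```text
time: 16.78
eef_pos: [0.4746, -0.2762, 0.0878]
tcp_rot: [0.082, 0.997, -0.0, -0.001]
contact_force: [0.6, -0.2, 0.2]
opening: 0.822
time: 17.2
eef_pos: [0.4726, -0.2746, 0.1702]
tcp_rot: [0.083, 0.997, 0.002, -0.004]
contact_force: [0.9, -1.2, 0.0]
opening: 1.003
time: 17.62
eef_pos: [0.4743, -0.1249, 0.2222]
tcp_rot: [0.081, 0.997, 0.001, -0.0]
contact_force: [0.1, 0.2, -1.2]
opening: 1.0
time: 17.87
eef_pos: [0.4748, -0.1301, 0.2216]
tcp_rot: [0.083, 0.997, -0.0, -0.001]
contact_force: [0.9, 0.0, -0.6]
opening: 0.999
[ 0.4748 -0.1301  0.2216] [ 0.8808  0.0328 -0.5962]
[116 217]
41 157
```

View pics/c7.png

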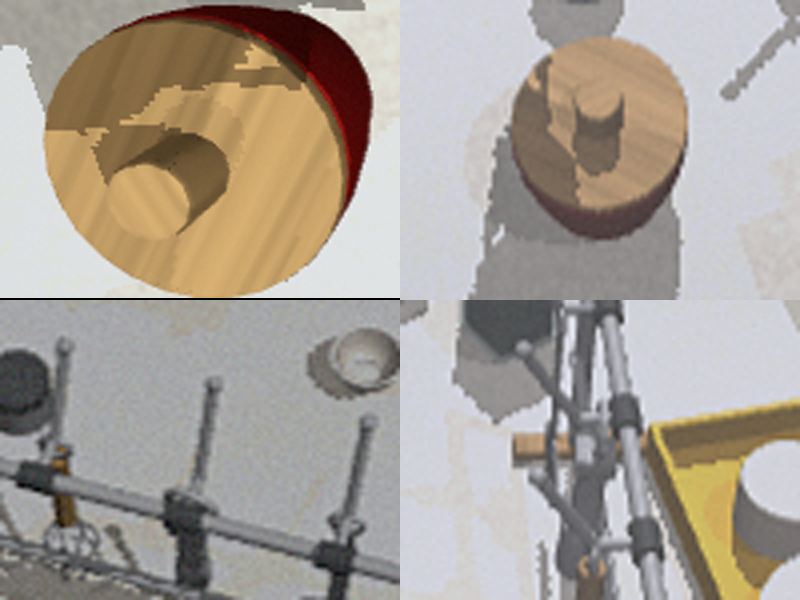

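The lid sits flush on the mortar and the pestle hangs on the rod. The last picture will overlay model positions to see how far along the rod the ring sits.

Run:
```python
from h import *
S=cv2.imread("pics/s5.png");A=cv2.imread("pics/a5.png")
n=np.array([.986,-.168,0]);b=np.array([.168,.986,0]);z=np.array([0,0,1.])
# bend from bar: average of estimates
bend=np.array([.6677,.0358,.225]);th=np.linspace(0,2*np.pi,40)
o=[]
for nm,im,x0,y0 in (("side",S,290,160),("scene",A,245,195)):
    C=cam(nm);f=8;g=cv2.convertScaleAbs(cv2.resize(im[y0:y0+70,x0:x0+48],None,fx=f,fy=f,interpolation=cv2.INTER_CUBIC),alpha=1.5)
    P=lambda X:tuple(int(v) for v in (proj(C,X)-[x0-.5,y0-.5])*f)
    d=-.5*n+.866*z
    for X,Y in ((bend,bend+.075*d),(bend,bend+.03*n)): cv2.line(g,P(X),P(Y),(255,0,0),1)
    for s,c in ((0,(0,0,255)),(.022,(0,200,0))):
        e=bend+s*n-.0095*z
        cv2.polylines(g,[np.array([P(e+.0168*(np.cos(t)*b+np.sin(t)*z)) for t in th])],False,c,1)
        cv2.line(g,P(e-.017*z),P(e-.136*z),c,1)
    o.append(g)
cv2.imwrite("pics/c8.png",np.hstack(o));print(np.hstack(o).shape)
```

```text
(560, 768, 3)
```

View pics/c8.png

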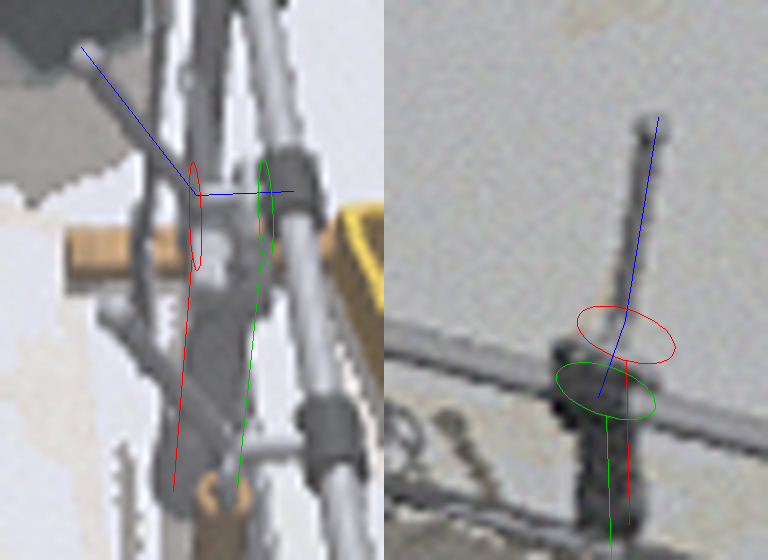

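```bash
python3 -c "
from plant import *
print(sign_off())"
```

```text
the job is handed in; nothing more can be done
None
```

I hung the pestle by its ring on the empty middle peg and closed the mortar with its lid, then handed the job in at about 18 s of the 72 s allowed. I don't have a verdict, because signing off returns none.

- **Pestle:** I slid the ring down the slanted peg to the bend. The arm reached a wrist joint limit while I was tilting the pestle upright (the 5th joint read 0.2396 against a limit of 0.24), so I backed off. I released it at roughly 40° above level and let it swing down. The overlay on my last pictures puts the ring about 15 mm past the bend, on the level part of the rod. It leans roughly 5–7° with its head probably resting on the lower bar, so it may not hang entirely free. That is still inside the stated position and 14° limits. Its position looked unchanged between two pictures about 8 s apart.
- **Lid:** It met the mortar at a tool height of 0.0889 m; 0.0885 m was expected for a fully seated lid. The pictures after release show the flange flush on the rim.
- **Everything else:** I saw no sign that the mortar or any other item was knocked. I did not measure their positions again at the end. The gripper was open and clear of everything at hand-in.

My image-based positions for the peg, mortar and lid differed by a few millimetres between cameras.

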